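# Pack a tested board and stack the next tray over it

## Task

Lay the tested red board with the copper coil in the red tray, flat on its floor with the coil up, then put the empty blue tray on top of the red one, turned to the facing in which it stacks fully home on the rim instead of nesting down onto the board. Set both down gently, without letting them fall, and do not press on the board; leave the red tray about where it stands and everything else on the bench alone.

Things in the scene. Friction and masses are not known exactly. Their poses are not given: they have to be found in the camera images.
- base: Red bottom tray, empty on the bench, 0.5 kg, 180 (x) x 60 (y) x 45 mm. Origin: centre of underside; z up; +x towards its one white end wall. Floor 3 mm thick. Lower half (to z = 20 mm) narrower: 164 x 46 mm outside, 158 x 40 inside; upper half to the rim: 180 x 60 outside, upright 4 mm walls, 172 x 52 inside. Under the step each long side has two lugs 14 mm long, at x = 68 and -36 mm, down to z = 0.
- tray: Empty blue tray, about 0.18 kg, on the bench; same shape, origin and axes as the red tray (+x towards its white end wall). Its long sides are plain and upright for 50 mm at the middle, from 23 to 45 mm height: grip there, across the 60 mm width.
- base_mark (a point): Middle of the top edge of the red tray's white end wall, (90, 0, 45) mm in its frame. Each long rim has 22 mm long notches at x = 68 and -36 mm, down to 23 mm height, and at x = -68 and 36 mm 22 mm long saddles, 5 mm deep. The blue tray has the same.
- tray_mark (a point): Middle of the top edge of the blue tray's white end wall, (90, 0, 45) mm in its frame. Placed with white ends opposite, the upper tray's lugs stand in the saddles: it stacks 40 mm above the lower, centred (play 4 mm in x, 3 mm in y). With white ends at the same end the lugs drop into the notches and it nests, only 23 mm above.
- board: Tested board, about 0.06 kg: red circuit board 80 (x) x 24 (y) x 3 mm with an upright black and copper coil block, 20 (x) x 16 (y) mm, at its middle; top 28 mm above the underside. Other parts, up to 9 mm above the underside, are 19 mm or more from the middle along x. Origin: centre of underside. Grip the block along the board's x, so the fingers lie along the tray when loading; it may lie either way round.
- untested: Untested board, same shape but green; stays where it is. Origin: centre of the underside.
- spares: Two grey spare trays nested in one another, 180 x 60 x 67 mm; bystander. Origin: centre of the underside.
- driver: Screwdriver lying on the bench, 170 mm; bystander.
- tape: Yellow tape roll, 90 mm across, 18 mm high; bystander.
- meter: Yellow hand meter lying flat, 150 x 75 x 32 mm; bystander.

How it is judged (in metres and radians):
On the way, in this order (a step that is already met when the one before it is completed fails the run):
1. the board lies flat on the floor of the red tray, coil up, released (x of board in the frame of base between -0.06 and 0.06 m and y of board in the frame of base between -0.014 and 0.014 m and z of board in the frame of base between -0.001 and 0.008 m and angle between board's own z axis and vertical below 0.12 rad and angle between base's own z axis and vertical below 0.05 rad and contact force between the fingers and board below 0.1 N and linear speed of board below 0.02 m/s), for 0.2 s.
2. the blue tray stands fully home on the red tray, facing the other way (x of tray in the frame of base between -0.008 and 0.008 m and y of tray in the frame of base between -0.008 and 0.008 m and z of tray in the frame of base between 0.037 and 0.043 m and x of tray_mark in the frame of base below -0.05 m and angle between each of tray, base's own z axis and vertical below 0.05 rad and x of board in the frame of base between -0.06 and 0.06 m and y of board in the frame of base between -0.014 and 0.014 m and z of board in the frame of base between -0.001 and 0.008 m and angle between board's own z axis and vertical below 0.12 rad), for 0.2 s.
At the end, for the whole second after the job is handed in: Board flat in the red tray (within 60 mm along, 14 mm across of its centre, under 8 mm above its underside, tilt < 0.12 rad); blue tray on the red one, white ends opposite, 37 to 43 mm higher, within 8 mm in x and y, level within 0.05 rad; all released and at rest (all of step 2 and linear speed of each of board, tray, base below 0.02 m/s and contact force between the fingers and board below 0.1 N and contact force between the fingers and tray below 0.1 N); the robot touches nothing.
It fails at once if a bystander (untested board, spare trays, screwdriver, tape roll, meter) is moved more than 30 mm (distance of any of untested, spares, driver, tape, meter from where it was at the start of the episode above 0.03 m).
It fails at once if the red tray is moved more than 40 mm (distance of base from where it was at the start of the episode above 0.04 m).
It fails at once if the blue tray presses on the board with more than 5 N (contact force between tray and board above 5 N).
It fails at once if the blue tray or the board is dropped (faster than 0.5 m/s while not held) ((linear speed of tray above 0.5 m/s and contact force between the fingers and tray below 0.1 N) or (linear speed of board above 0.5 m/s and contact force between the fingers and board below 0.1 N)).
It also fails if it takes over 54 s, if anything falls off the work surface, if the arm or the gripper's body presses on something with over 40 N, if the wrist force passes 120 N, or if a joint passes its speed limit or range.

## Robot

A 6-joint arm with a two-finger parallel gripper is mounted at the origin on the work surface. World frame = base frame: x ahead of the robot, y to its left, z up, the work surface at z = 0. Lengths are in mm, angles in rad, forces in N, time in s.
With the tool pointing down it reaches from about 325 to 900 mm from the base axis. Payload 6.1 kg.
Tool frame: the origin (TCP) lies at the very end of the fingers, on their centre line; the grasp point (between the pads) lies pinch_z behind it (pinch_z is the distance from the TCP to the grasp point, in mm); z points along the fingers, y is the direction in which the jaws open and shut (so a half turn about z gives the same grasp; the last joint's range is limited). The gripper opens to 85 mm and grips with 20 to 120 N. Pads are 22 mm wide; open, the fingers measure 114 mm over their backs; the gripper's body (76 mm by 85 mm) begins 54 mm behind the grasp point. The pads swing forward as they close: fully open they stand 13 mm farther back than shut.
Start: joints at [0.996, 0.22, 1.526, -0, 1.395, -0.126], TCP at [271.175, 563.098, 231.3] pointing down, gripper open.
Joint ranges: [-2.98, 2.98], [-0.91, 2.08], [0.09, 2.57], [-1.24, 4.39], [0.2, 2.65], [-2.68, 2.68]. Speed limits (rad/s): [2.57, 2.57, 3.01, 3.14, 3.14, 3.14].

## Interface

Orientations are given as a rotation vector (axis times angle).
In Python, from station import observe, snapshot, finish_job, search_frame, outline_of, pinch_z gives the robot as it stands.
- The arm moves only by the tool move_arm, never from a script. Its argument "series" is one flat list of numbers, 7 for each row, row after row: the shift along the tool's x, y, z in m, then the turn, a rotation vector about the tool's x, y, z in rad, then the gripper command: -1 is shut, 1 is fully open, values between are in proportion. A call has 1 to 20 rows; each row shifts and turns the commanded pose from where the row before left it, along the tool's axes as they then stand; what a row does not reach is not made up. A row lasts 1/12 s, in which the tool goes at most 41.7 mm and 7.16 degrees, less where a joint would pass 70% of its speed; a pose out of reach is approached as far as the arm can. A call is refused whole if a number of a shift passes 0.0417 or a number of a turn 0.125, either way. A call with a gripper value outside its range is refused whole. The fingers move at their own pace and stop on an object; "newtons" is the grip in N (left out, the last holds). Time passes only in rows, so rows that do not move let the fingers close. It gives the time, the measured TCP pose, the force and the opening at its end, in the units of the state.
- observe(): the state, without advancing time (a new reading comes with each control period).
- snapshot(name): name is "side" or "top"; returns a dict with "img" (480x640x3 uint8, red, green, blue), "fx", "fy", "cx", "cy" (pixels), "k1" (the pictures are not rectified: a ray, as slopes to the right and down, at radius r is drawn at 1 + k1 r^2 times it, then the intrinsics apply), "position" and "attitude" of the camera in the world. Camera axes: x right, y up, looking along -z (the intrinsics and any distortion apply to the point x, -y, -z); pixel columns grow to the right and rows downward; lengths in mm; the calibration is good to about 2 mm. A picture is of the moment at which its call begins. There is no depth.
- finish_job(): hands the job in, once; it reports no verdict.
Trained networks look in a picture, given as the dict that the camera call returned (one of the last four; its "shot" number tells which), for a name from the list of things; names that differ only in an ending like _2 or _b are one class to them, and where a whole thing is asked for, a point or a joint stands for the part that bears it (a point fixed in the world has none). Each returns a list of dicts, best first, with "score" (0 to 1); they miss things now and then, are a little off and sometimes report something else, mostly with a low value. They report only what shows in the picture. A call takes as long as a camera call.
- search_frame(picture, target): "position" ([column, row] in pixels, amid what is visible of it).
- outline_of(picture, target): "pixels" (480x640 bool, what is visible of it) and "position" ([column, row] in pixels, amid what is visible of it).
The state is a dict: "t": time; "qpos": joint angles; "dq": joint speeds; "tau": joint torques, N m; "ee_pos": TCP position; "tool_rot": TCP orientation; "force": force on the tool from outside, world axes, zero at the start; "wrist_torque": the same for the moment, N m; "grip_width": opening from 0.0 (shut) to 1.0 (fully open).
Only numpy, scipy, OpenCV 4.12 (cv2) and the standard library are available. Lean on these libraries where they do the work, as an engineer would, in place of code of your own. Each camera call takes 0.05 s, during which the arm holds its last target. There are 200 camera calls.

## Working session

There is one attempt and no reset: what is moved stays moved. The work goes in short steps, Python scripts to look and compute and a tool call to move; the robot and the scene stay as the last step left them, time stands still between calls to the robot, and variables do not carry over. Pictures are saved under pics/ and viewed, about 8 in all and at most 12, crops included, and the job is handed in when it is done.

Besides the shell and the picture viewer there is one more tool, called by a JSON object that holds its "name" and its "arguments", one argument or row to a line. move_arm: Moves the arm, as the interface text tells. Its arguments: {"type":"object","properties":{"series":{"type":"array"},"newtons":{"type":"number"}},"required":["series"]}

```bash
mkdir -p pics; ls; cat > h.py <<'E'
import numpy as np, cv2
from scipy.spatial.transform import Rotation as R
from station import observe, snapshot, finish_job, search_frame, outline_of, pinch_z
def att(p):
    a=np.array(p["attitude"],float)
    if a.shape==(3,3): return a
    return R.from_rotvec(a).as_matrix() if a.size==3 else R.from_quat(a).as_matrix()
def KD(p): return np.array([[p["fx"],0,p["cx"]],[0,p["fy"],p["cy"]],[0,0,1.]]),np.array([p["k1"],0,0,0.])
def ray(p,uv):
    K,D=KD(p); n=cv2.undistortPoints(np.array(uv,float).reshape(-1,1,2),K,D).reshape(-1,2)
    d=np.c_[n[:,0],-n[:,1],-np.ones(len(n))]@att(p).T
    return d
def onz(p,uv,z):
    d=ray(p,uv); c=np.array(p["position"],float)
    return c+d*((z-c[2])/d[:,2])[:,None]
def proj(p,X):
    K,D=KD(p); A=att(p)@np.diag([1,-1,-1.]); 
    rv=cv2.Rodrigues(A.T)[0]; t=-A.T@np.array(p["position"],float)
    return cv2.projectPoints(np.array(X,float).reshape(-1,1,3),rv,t,K,D)[0].reshape(-1,2)
E
python3 - <<'E'
from h import *
print(observe(),pinch_z)
for n in("top","side"):
    p=snapshot(n); cv2.imwrite(f"pics/{n}0.png",p["img"][:,:,::-1])
    print(n,{k:p[k] for k in p if k!="img"})
    for t in("base","tray","base_mark","tray_mark","board","untested","spares","driver","tape","meter"):
        try: print(t,[(np.round(d["position"]),round(d["score"],2)) for d in search_frame(p,t)][:3], [np.round(onz(p,d["position"],45 if t in("base_mark","tray_mark") else 25)[0]) for d in search_frame(p,t)[:2]])
        except Exception as e: print(t,e)
E
```

```text
pics
{'t': 0.0, 'qpos': array([ 9.95911021e-01,  2.21236114e-01,  1.52762424e+00, -1.31497223e-05,
        1.39471396e+00, -1.26102566e-01]), 'dq': array([ 0.00098791,  0.00091772, -0.00073707,  0.00146833, -0.00173828,
        0.00139472]), 'tau': array([ 1.70390525e-03, -4.96879470e+01, -3.89412761e+01, -4.97334611e-06,
        1.07662971e-02, -2.42616056e-05]), 'ee_pos': array([270.83898214, 562.58392131, 230.18612168]), 'tool_rot': array([-6.98892757e-01, -3.06217999e+00,  2.92989392e-03]), 'force': array([-0.39766059,  0.08804217,  0.23575341]), 'wrist_torque': array([ 0.01183049, -0.02952053,  0.00377316]), 'grip_width': 1.0007880807795444} 18.700000000000003
top {'fx': 581.8126332168808, 'fy': 581.8126332168808, 'cx': 313.0174093125623, 'cy': 244.86513935081518, 'k1': 0.04666587384112576, 'position': array([ 392.7022042 ,   21.00223997, 1447.88807663]), 'attitude': array([ 0.07497046, -0.11071189, -1.5821414 ]), 'shot': 1}
base [(array([233., 284.]), 0.7), (array([297., 190.]), 0.42)] [array([466., 184.,  25.]), array([699.,  25.,  25.])]
tray [(array([366., 281.]), 0.92)] [ar
[... 1190 characters left out ...]
[313., 293.]), 0.75), (array([356., 232.]), 0.42)] [array([ 449., -156.,   45.]), array([665., -16.,  45.])]
board [(array([321., 258.]), 0.58)] [array([543., -38.,  25.])]
untested [(array([356., 229.]), 0.59)] [array([692.,  21.,  25.])]
spares [(array([205., 184.]), 0.72), (array([321., 259.]), 0.7), (array([314., 293.]), 0.64)] [array([433., 508.,  25.]), array([542., -41.,  25.])]
driver [(array([422., 252.]), 0.76), (array([314., 296.]), 0.65)] [array([ 771., -161.,   25.]), array([ 457., -150.,   25.])]
tape [(array([338., 205.]), 0.71), (array([257., 228.]), 0.3)] [array([723., 154.,  25.]), array([466., 176.,  25.])]
meter [(array([398., 384.]), 0.77)] [array([ 466., -433.,   25.])]
```

View pics/top0.png

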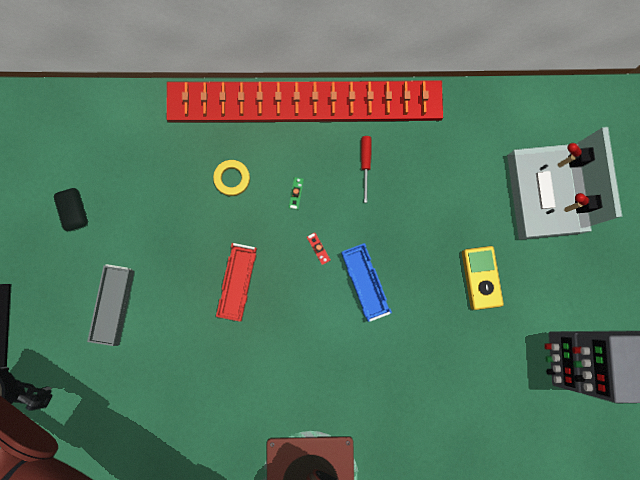

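View pics/side0.png

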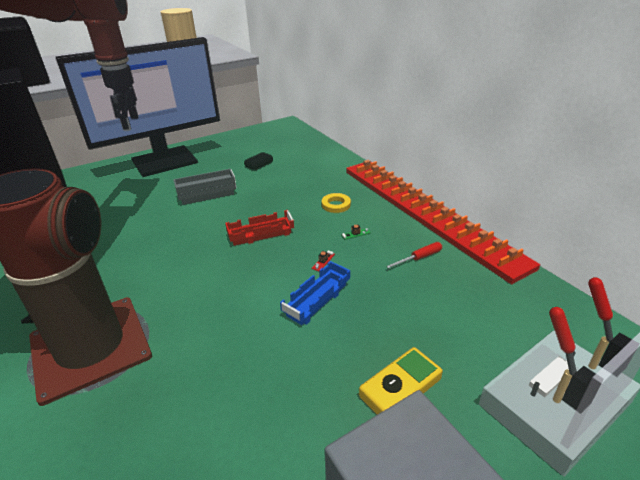

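The top view shows the red tray at about (236,283) with its white end at the far side (243,246). The blue tray is at (365,282) with its white end near the robot (378,317), so the two already face roughly opposite ways. The red board is at (318,248). The side view agrees. Next I fit poses to the outlines in both views.

```bash
cat >> h.py <<'E'
from scipy.optimize import minimize
def box(lx,ly,z0,z1,x0=0,y0=0): return np.array([[x0+a*lx/2,y0+b*ly/2,z] for a in(-1,1) for b in(-1,1) for z in(z0,z1)],float)
TRAY=[np.vstack([box(180,60,20,45),box(164,46,0,20)])]
BOARD=[box(80,24,0,3),box(20,16,3,28)]
S=4
def sil(p,parts,x,y,a,z,off):
    r=R.from_rotvec([0,0,a]).as_matrix(); m=np.zeros((480,640),np.uint8); x0,y0=off; m=np.zeros((200*S,200*S),np.uint8)
    for q in parts:
        uv=proj(p,q@r.T+[x,y,z]); h=cv2.convexHull(((uv-[x0,y0]+.5)*S).astype(np.float32))
        cv2.fillConvexPoly(m,np.round(h*16).astype(np.int32),1,shift=4)
    return m
def fit(ps,masks,parts,g,z=0,hull=True):
    T=[]
    for p,m in zip(ps,masks):
        m=m.astype(np.uint8); ys,xs=np.nonzero(m); x0,y0=int(xs.mean())-100,int(ys.mean())-100
        M=cv2.warpAffine(m,np.float32([[S,0,-x0*S+S/2-.5],[0,S,-y0*S+S/2-.5]]),(200*S,200*S),flags=cv2.INTER_NEAREST)
        M=cv2.warpAffine(m,np.float32([[S,0,-x0*S+(S-1)/2],[0,S,-y0*S+(S-1)/2]]),(200*S,200*S),flags=cv2.INTER_NEAREST)
        if hull:
            c=np.vstack(cv2.findContours(M,0,2)[0]); M=cv2.fillConvexPoly(M*0,cv2.convexHull(c),1)
        T.append((p,M,(x0,y0)))
    def f(v):
        e=0
        for p,M,o in T:
            s=sil(p,parts,v[0],v[1],v[2]/100,z,o); e+=1-(s&M).sum()/max(1,(s|M).sum())
        return e
    b=min((minimize(f,[g[0],g[1],100*(g[2]+d)],method="Nelder-Mead",options=dict(initial_simplex=np.array([g[0],g[1],100*(g[2]+d)])+np.array([[0,0,0],[12,0,0],[0,12,0],[0,0,15]]),xatol=.1,fatol=1e-5)) for d in(-.1,.1)),key=lambda r:r.fun)
    return b.x*[1,1,.01],b.fun
def mask(p,t,near,rad=25):
    for o in outline_of(p,t):
        if np.hypot(*(np.array(o["position"])-near))<rad: 
            m=o["pixels"].astype(np.uint8); n,l,s,_=cv2.connectedComponentsWithStats(m)
            return l==1+np.argmax(s[1:,4])
E
cat > m.py <<'E'
from h import *
import sys
tp,sd=snapshot("top"),snapshot("side")
def go(t,parts,g,z=0,hull=True,vis=None):
    c=[proj(p,[g[0],g[1],z+25])[0] for p in(tp,sd)]
    ms=[mask(p,t,cc) for p,cc in zip((tp,sd),c)]
    print(t,"mask px",[None if m is None else int(m.sum()) for m in ms])
    for nm,sel in(("both",(0,1)),("top",(0,)),("side",(1,))):
        if all(ms[i] is not None for i in sel):
            v,e=fit([(tp,sd)[i] for i in sel],[ms[i] for i in sel],parts,g,z,hull); print(" ",nm,np.round(v,3),round(e,3))
            if nm=="both": r=v
    return r
E
python3 - <<'E'
from m import *
rs=[(go("base",TRAY,(466,178,.15-.3)),TRAY),(go("tray",TRAY,(466,-143,3.14+.2)),TRAY),(go("board",BOARD,(552,-28,.4),hull=False),BOARD)]
im=[]
for p,c in((tp,(300,270)),(sd,(310,260))):
    i=p["img"][:,:,::-1].copy(); i=cv2.resize(i,None,fx=3,fy=3)
    for v,parts in rs:
        for q in parts:
            uv=proj(p,q@R.from_rotvec([0,0,v[2]]).as_matrix().T+[v[0],v[1],0]); cv2.polylines(i,[np.int32((cv2.convexHull(uv.astype(np.float32))+.5)*3)],True,(0,255,255),1)
    im.append(i[c[1]*3-145:c[1]*3+145,c[0]*3-300:c[0]*3+300])
cv2.imwrite("pics/fit.png",np.vstack(im))
E
```

```text
base mask px [1891, 1480]
  both [ 4.73089e+02  1.75279e+02 -2.13000e-01] 0.148
  top [ 4.73102e+02  1.75090e+02 -2.14000e-01] 0.053
  side [ 4.75167e+02  1.81585e+02 -1.89000e-01] 0.079
tray mask px [1942, 2170]
  both [ 468.788 -139.615    3.484] 0.177
  top [ 468.583 -140.434    3.482] 0.071
  side [ 469.045 -136.623    3.486] 0.094
board mask px [320, None]
  top [ 5.56444e+02 -2.67270e+01  4.85000e-01] 0.078Traceback (most recent call last):
  File "<stdin>", line 2, in <module>
  File "m.py", line 12, in go
    return r
           ^
UnboundLocalError: cannot access local variable 'r' where it is not associated with a value
```

{"name": "move_arm", "arguments": {
  "series": [-0.0257,-0.0204,0.005,0,0,0,0,-0.0257,-0.0204,0.005,0,0,0,0,-0.0257,-0.0204,0.005,0,0,0,0,-0.0257,-0.0204,0.005,0,0,0,0,-0.0257,-0.0204,0.005,0,0,0,0,-0.0257,-0.0204,0.005,0,0,0,0,-0.0257,-0.0204,0.005,0,0,0,0,-0.0257,-0.0204,0.005,0,0,0,0,-0.0257,-0.0204,0.005,0,0,0,0,-0.0257,-0.0204,0.005,0,0,0,0,-0.0257,-0.0204,0.005,0,0,0,0,-0.0257,-0.0204,0.005,0,0,0,0,-0.0257,-0.0204,0.005,0,0,0,0,-0.0257,-0.0204,0.005,0,0,0,0,-0.0257,-0.0204,0.005,0,0,0,0,-0.0257,-0.0204,0.005,0,0,0,0,-0.0257,-0.0204,0.005,0,0,0,0,-0.0257,-0.0204,0.005,0,0,0,0,-0.0257,-0.0204,0.005,0,0,0,0,-0.0257,-0.0204,0.005,0,0,0,0]
}}

```text
t: 4.17
ee_pos: [557.8, -29.2, 131.2]
tool_rot: [0.699, 3.062, 0.0]
force: [0.3, 0.9, 0.8]
grip_width: 0.499
```

{"name": "move_arm", "arguments": {
  "series": [0,0,0,0,0,0.106,0,0,0,0,0,0,0.106,0,0,0,0,0,0,0.106,0,0,0,0,0,0,0.106,0,0,0,0,0,0,0.106,0,0,0,0,0,0,0.106,0,0,0,0,0,0,0,0,0,0,0,0,0,0,0]
}}

```text
t: 4.83
ee_pos: [557.3, -27.5, 131.4]
tool_rot: [1.617, 2.693, 0.0]
force: [1.1, 0.1, 0.2]
grip_width: 0.496
```

```bash
cat >> h.py <<'E'
def rel(x,y,z,yaw):
    """remaining shift (mm, tool axes) and turn about tool z to bring TCP to x,y,z with tool y at yaw"""
    o=observe(); A=R.from_rotvec(o["tool_rot"]).as_matrix(); w=np.arctan2(A[1,1],A[0,1])
    t=-(yaw-w); t=(t+np.pi/2)%np.pi-np.pi/2
    print("t",round(o["t"],2),"tcp",np.round(o["ee_pos"],1),"yaw",round(w,3),"tilt",np.round(A[:2,2],4),"grip",round(o["grip_width"],3),"F",np.round(o["force"],1))
    print(" shift mm",np.round(A.T@(np.array([x,y,z])-o["ee_pos"]),1),"turn",round(t,3),"q6",round(o["qpos"][5],2))
E
python3 - <<'E'
from m import *
rel(556.5,-26.7,11,.485)
i=sd["img"][:,:,::-1]; j=cv2.resize(i[200:320,240:400],None,fx=5,fy=5,interpolation=cv2.INTER_CUBIC)
uv=[np.int32((cv2.convexHull((proj(sd,q@R.from_rotvec([0,0,.485]).as_matrix().T+[556.4,-26.7,0])).astype(np.float32))-[240,200]+.5)*5) for q in BOARD]
for u in uv: cv2.polylines(j,[u],True,(0,255,255),1)
cv2.imwrite("pics/side1.png",j)
E
```

```text
t 4.93 tcp [557.3 -27.5 131.4] yaw 0.489 tilt [ 0.0001 -0.    ] grip 0.501 F [ 0.3 -0.8 -0. ]
 shift mm [  1.1  -0.3 120.4] turn 0.004 q6 -0.68
```

View pics/side1.png

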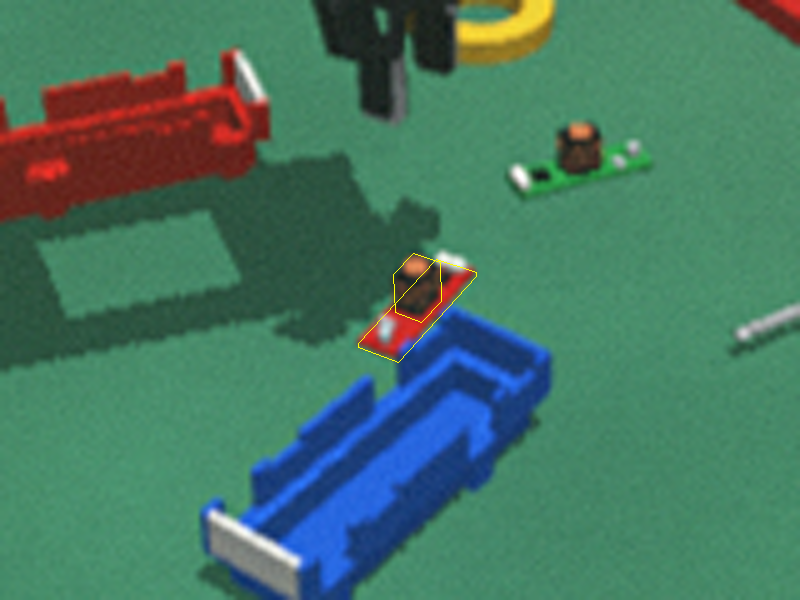

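The outline drawn from the top-view fit lies on the red board at (418,300) in the crop. The gripper is above it and clear of the blue tray. Descending to grip.

{"name": "move_arm", "arguments": {
  "series": [0.001,0,0.015,0,0,0,0,0,0,0.015,0,0,0,0,0,0,0.015,0,0,0,0,0,0,0.015,0,0,0,0,0,0,0.015,0,0,0,0,0,0,0.015,0,0,0,0,0,0,0.012,0,0,0,0,0,0,0.01,0,0,0,0,0,0,0.008,0,0,0,0,0,0,0,0,0,0,0,0,0,0,0,0,0,0,0,0,0,0,0,0,-1,0,0,0,0,0,0,-1,0,0,0,0,0,0,-1,0,0,0,0,0,0,-1,0,0,0,0,0,0,-1,0,0,0,0,0,0,-1],
  "newtons": 25
}}

```text
t: 6.35
ee_pos: [557.8, -26.8, 12.4]
tool_rot: [1.621, 2.689, 0.001]
force: [0.1, -0.0, 5.4]
grip_width: 0.231
```

{"name": "move_arm", "arguments": {
  "series": [0,0,-0.004,0,0,0,-1,0,0,-0.01,0,0,0,-1,0,0,-0.015,0,0,0,-1,0,0,-0.018,0,0,0,-1,0,0,-0.018,0,0,0,-1,0,0,-0.018,0,0,0,-1,0,0,-0.015,0,0,0,-1,0,0,-0.006,0,0,0,-1]
}}

```text
t: 7.02
ee_pos: [558.0, -26.8, 118.3]
tool_rot: [1.62, 2.688, 0.002]
force: [0.4, -0.1, -0.3]
grip_width: 0.223
```

```bash
python3 - <<'E'
from h import *
rel(473,175,110,-.213)
E
```

```text
t 7.02 tcp [558.  -26.8 118.3] yaw 0.486 tilt [ 0.0036 -0.0007] grip 0.223 F [ 0.4 -0.1 -0.3]
 shift mm [218.2  19.1   7.9] turn 0.699 q6 -0.68
```

{"name": "move_arm", "arguments": {
  "series": [0.0182,0.0016,0,0,0,0,-1,0.0182,0.0016,0,0,0,0,-1,0.0182,0.0016,0,0,0,0,-1,0.0182,0.0016,0,0,0,0,-1,0.0182,0.0016,0,0,0,0,-1,0.0182,0.0016,0,0,0,0,-1,0.0182,0.0016,0,0,0,0,-1,0.0182,0.0016,0,0,0,0,-1,0.0182,0.0016,0,0,0,0,-1,0.0182,0.0016,0,0,0,0,-1,0.0182,0.0016,0,0,0,0,-1,0.0182,0.0016,0,0,0,0,-1,0,0,0,0,0,0.1,-1,0,0,0,0,0,0.1,-1,0,0,0,0,0,0.1,-1,0,0,0,0,0,0.1,-1,0,0,0,0,0,0.1,-1,0,0,0,0,0,0.1,-1,0,0,0,0,0,0.1,-1,0,0,0,0,0,0,-1]
}}

```text
t: 8.68
ee_pos: [471.2, 175.3, 114.9]
tool_rot: [-2.449, -1.967, 0.002]
force: [0.5, -0.1, -1.0]
grip_width: 0.224
```

```bash
python3 - <<'E'
from m import *
rel(473,175,16,-.213)
a=cv2.resize(tp["img"][210:350,170:300,::-1],None,fx=4,fy=4,interpolation=2); b=cv2.resize(sd["img"][150:290,190:310,::-1],None,fx=4,fy=4,interpolation=2)
v=[473,175,-.213]
for p,i,o in((tp,a,(170,210)),(sd,b,(190,150))):
    for q in TRAY:
        cv2.polylines(i,[np.int32((cv2.convexHull((proj(p,q@R.from_rotvec([0,0,v[2]]).as_matrix().T+[v[0],v[1],0])).astype(np.float32))-o+.5)*4)],True,(0,255,255),1)
cv2.imwrite("pics/over.png",cv2.resize(np.hstack([a,b]),None,fx=.78,fy=.78))
E
```

```text
t 8.78 tcp [471.4 175.4 115. ] yaw -0.211 tilt [-0.0007 -0.0002] grip 0.225 F [ 0.4 -0.3 -0.6]
 shift mm [ 0.   1.8 99. ] turn 0.002 q6 0.41
```

View pics/over.png

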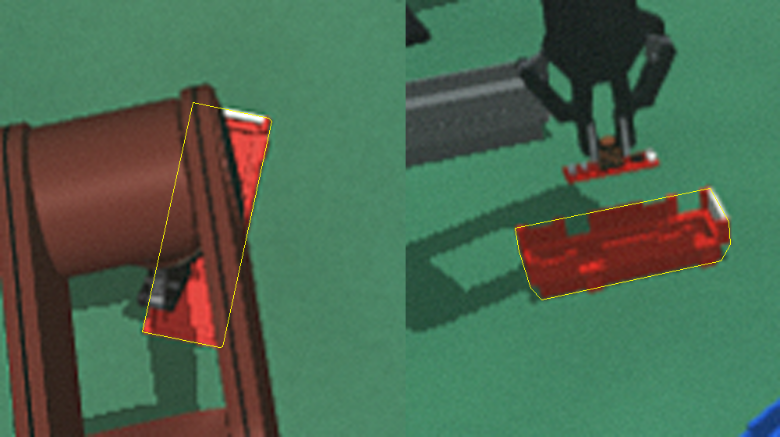

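The board hangs level over the red tray, and the tray fit matches in both views. Lowering it.

{"name": "move_arm", "arguments": {
  "series": [0,0.0015,0.012,0,0,0,-1,0,0,0.015,0,0,0,-1,0,0,0.015,0,0,0,-1,0,0,0.015,0,0,0,-1,0,0,0.012,0,0,0,-1,0,0,0.01,0,0,0,-1,0,0,0.008,0,0,0,-1,0,0,0.005,0,0,0,-1,0,0,0.003,0,0,0,-1,0,0,0.002,0,0,0,-1,0,0,0,0,0,0,-1,0,0,0,0,0,0,-1]
}}

```text
t: 9.78
ee_pos: [473.7, 175.2, 18.8]
tool_rot: [2.446, 1.971, 0.001]
force: [0.5, 0.7, -0.7]
grip_width: 0.226
```

{"name": "move_arm", "arguments": {
  "series": [0,0,0.001,0,0,0,-1,0,0,0.001,0,0,0,-1,0,0,0.001,0,0,0,-1,0,0,0,0,0,0,-1,0,0,0,0,0,0,-1]
}}

```text
t: 10.2
ee_pos: [473.3, 175.1, 15.4]
tool_rot: [2.446, 1.971, 0.0]
force: [0.1, 0.8, -0.9]
grip_width: 0.226
```

{"name": "move_arm", "arguments": {
  "series": [0,0,0.001,0,0,0,-1,0,0,0,0,0,0,-1,0,0,0,0,0,0,-0.2,0,0,0,0,0,0,-0.2,0,0,0,0,0,0,-0.1,0,0,0,0,0,0,0,0,0,0,0,0,0,0,0,0,-0.005,0,0,0,0,0,0,-0.012,0,0,0,0,0,0,-0.02,0,0,0,0,0,0,-0.03,0,0,0,0,0,0,-0.03,0,0,0,0,0,0,-0.03,0,0,0,0.5,0,0,-0.02,0,0,0,1]
}}

```text
t: 11.37
ee_pos: [474.6, 175.5, 165.8]
tool_rot: [2.444, 1.97, 0.007]
force: [1.0, 0.2, 0.1]
grip_width: 0.768
```

```bash
python3 - <<'E'
from h import *
g=[468.6,-140.4,3.482]
rel(g[0],g[1],160,g[2]+np.pi/2)
E
```

```text
t 11.37 tcp [474.6 175.5 165.8] yaw -0.214 tilt [0.0047 0.001 ] grip 0.768 F [1.  0.2 0.1]
 shift mm [-309.9   61.2    5.5] turn 1.016 q6 0.41
```

{"name": "move_arm", "arguments": {
  "series": [-0.026,0.005,0,0,0,0,1,-0.026,0.005,0,0,0,0,1,-0.026,0.005,0,0,0,0,1,-0.026,0.005,0,0,0,0,1,-0.026,0.005,0,0,0,0,1,-0.026,0.005,0,0,0,0,1,-0.026,0.005,0,0,0,0,1,-0.026,0.005,0,0,0,0,1,-0.026,0.005,0,0,0,0,1,-0.026,0.005,0,0,0,0,1,-0.025,0.0056,0,0,0,0,1,-0.025,0.0056,0,0,0,0,1]
}}

```text
t: 12.37
ee_pos: [467.2, -142.2, 162.7]
tool_rot: [2.445, 1.971, 0.001]
force: [0.3, 0.3, -1.0]
grip_width: 1.003
```

{"name": "move_arm", "arguments": {
  "series": [0,0,0,0,0,0.1,1,0,0,0,0,0,0.1,1,0,0,0,0,0,0.1,1,0,0,0,0,0,0.1,1,0,0,0,0,0,0.1,1,0,0,0,0,0,0.1,1,0,0,0,0,0,0.1,1,0,0,0,0,0,0.1,1,0,0,0,0,0,0.1,1,0,0,0,0,0,0.1,1,0,0,0,0,0,0.016,1,0,0,0,0,0,0,1]
}}

```text
t: 13.37
ee_pos: [467.4, -140.9, 162.2]
tool_rot: [3.095, 0.535, 0.001]
force: [0.3, -0.6, 0.1]
grip_width: 0.995
```

```bash
python3 - <<'E'
from m import *
g=[468.6,-140.4,3.482]
rel(g[0],g[1],15,g[2]+np.pi/2)
b=go("base",TRAY,(473,175,-.213))
c=[search_frame(p,"board") for p in(tp,sd)]
for p,cc in zip((tp,sd),c): print([(np.round(d["position"],1),round(d["score"],2),np.round(onz(p,d["position"],15)[0])) for d in cc[:2]])
def crop(p,v,parts,z):
    u=np.int32(proj(p,[v[0],v[1],20])[0]); o=u-[60,50]
    i=cv2.resize(p["img"][o[1]:o[1]+100,o[0]:o[0]+120,::-1],None,fx=3.3,fy=3.3,interpolation=2)
    for q in parts:
        cv2.polylines(i,[np.int32((cv2.convexHull((proj(p,q@R.from_rotvec([0,0,v[2]]).as_matrix().T+[v[0],v[1],z])).astype(np.float32))-o+.5)*3.3)],True,(0,255,255),1)
    return i
v=[473.5,175.2,-.213]
cv2.imwrite("pics/b.png",np.vstack([np.hstack([crop(tp,v,BOARD,3),crop(sd,v,BOARD,3)]),np.hstack([crop(tp,g,TRAY,0),crop(sd,g,TRAY,0)])])[:600,:800])
E
```

```text
t 13.47 tcp [ 467.3 -140.8  161.9] yaw -1.227 tilt [ 0.0006 -0.0003] grip 0.999 F [ 0.6 -0.4 -0.2]
 shift mm [  1.3  -0.  146.9] turn 0.003 q6 0.77
base mask px [1460, 1438]
  both [ 4.72390e+02  1.76088e+02 -2.23000e-01] 0.143
  top [ 4.73891e+02  1.75819e+02 -2.18000e-01] 0.039
  side [ 4.70055e+02  1.77493e+02 -2.87000e-01] 0.081
[(array([236.2, 286. ]), 0.6, array([463., 177.,  15.])), (array([365.9, 302.3]), 0.47, array([ 419., -141.,   15.]))]
[]
```

View pics/b.png

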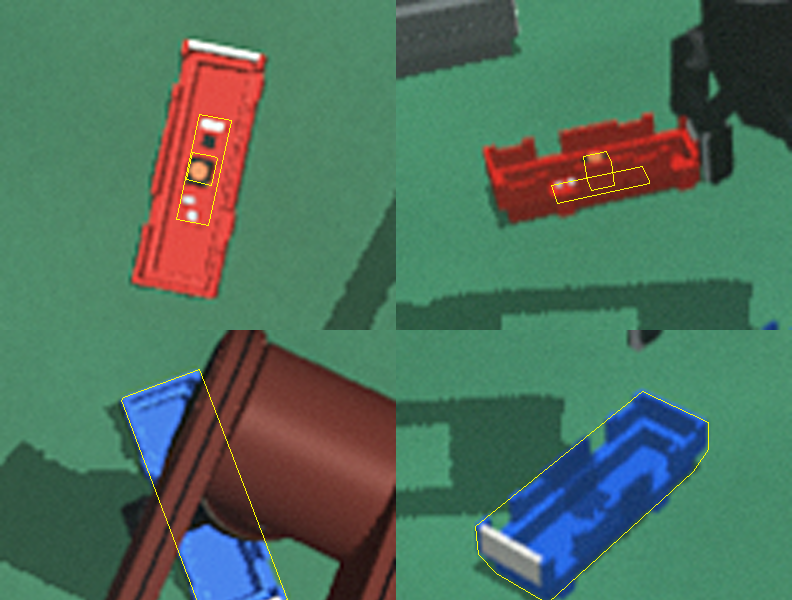

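The board lies mid-tray, coil up, as the top-left crop shows. The blue tray fit holds, so I go down to grip it.

{"name": "move_arm", "arguments": {
  "series": [0.001,0,0.02,0,0,0,1,0,0,0.02,0,0,0,1,0,0,0.02,0,0,0,1,0,0,0.02,0,0,0,1,0,0,0.02,0,0,0,1,0,0,0.018,0,0,0,1,0,0,0.014,0,0,0,1,0,0,0.01,0,0,0,1,0,0,0.006,0,0,0,1,0,0,0.003,0,0,0,1,0,0,0,0,0,0,1,0,0,0,0,0,0,0.6,0,0,0,0,0,0,0.4,0,0,0,0,0,0,0.2,0,0,0,0,0,0,-1,0,0,0,0,0,0,-1,0,0,0,0,0,0,-1,0,0,0,0,0,0,-1,0,0,0,0,0,0,-1],
  "newtons": 30
}}

```text
t: 15.25
ee_pos: [469.1, -140.9, 11.4]
tool_rot: [3.095, 0.533, 0.003]
force: [-0.5, -0.1, 6.1]
grip_width: 0.7
```

{"name": "move_arm", "arguments": {
  "series": [0,0,-0.004,0,0,0,-1,0,0,-0.01,0,0,0,-1,0,0,-0.018,0,0,0,-1,0,0,-0.02,0,0,0,-1,0,0,-0.02,0,0,0,-1,0,0,-0.02,0,0,0,-1,0,0,-0.016,0,0,0,-1,0,0,-0.01,0,0,0,-1,0,0,-0.004,0,0,0,-1,0,0,0,0,0,0,-1]
}}

```text
t: 16.08
ee_pos: [468.5, -140.6, 133.2]
tool_rot: [3.095, 0.533, 0.002]
force: [0.3, -0.3, -2.2]
grip_width: 0.698
```

```bash
python3 - <<'E'
from h import *
rel(473.5,175.4,100,-.215-np.pi/2)
E
```

```text
t 16.08 tcp [ 468.5 -140.6  133.2] yaw -1.23 tilt [ 0.0014 -0.0007] grip 0.698 F [ 0.3 -0.3 -2.2]
 shift mm [ 110.3 -296.2   33. ] turn 0.556 q6 0.78
```

{"name": "move_arm", "arguments": {
  "series": [0.004,-0.0106,0,0,0,0,-1,0.0079,-0.0212,0,0,0,0,-1,0.0079,-0.0212,0,0,0,0,-1,0.0079,-0.0212,0,0,0,0,-1,0.0079,-0.0212,0,0,0,0,-1,0.0079,-0.0212,0,0,0,0,-1,0.0079,-0.0212,0,0,0,0,-1,0.0079,-0.0212,0,0,0,0,-1,0.0079,-0.0212,0,0,0,0,-1,0.0079,-0.0212,0,0,0,0,-1,0.0079,-0.0212,0,0,0,0,-1,0.0079,-0.0212,0,0,0,0,-1,0.0079,-0.0212,0,0,0,0,-1,0.0079,-0.0212,0,0,0,0,-1,0.004,-0.0106,0,0,0,0,-1]
}}

```text
t: 17.33
ee_pos: [471.5, 178.8, 130.7]
tool_rot: [-3.095, -0.535, 0.005]
force: [0.4, -0.2, -2.3]
grip_width: 0.698
```

{"name": "move_arm", "arguments": {
  "series": [0,0,0,0,0,0.05,-1,0,0,0,0,0,0.08,-1,0,0,0,0,0,0.08,-1,0,0,0,0,0,0.08,-1,0,0,0,0,0,0.08,-1,0,0,0,0,0,0.08,-1,0,0,0,0,0,0.07,-1,0,0,0,0,0,0.036,-1,0,0,0,0,0,0,-1,0,0,0,0,0,0,-1]
}}

```text
t: 18.17
ee_pos: [472.4, 176.2, 131.3]
tool_rot: [3.123, -0.335, -0.003]
force: [-1.0, 0.8, -2.3]
grip_width: 0.695
```

```bash
python3 - <<'E'
from m import *
rel(473.5,175.4,100,-.215-np.pi/2)
z=observe()["ee_pos"][2]-11.4
def at(p,parts,v,z): 
    i=p["img"][:,:,::-1].copy(); return i
bm=[mask(p,"tray",proj(p,[474,175,z+25])[0],35) for p in(tp,sd)]
print([None if m is None else m.sum() for m in bm])
im=[]
for p,m in zip((tp,sd),bm):
    u=np.int32(proj(p,[473,175,z/2+25])[0]); o=u-[60,75]; i=cv2.resize(p["img"][o[1]:o[1]+150,o[0]:o[0]+120,::-1],None,fx=3.3,fy=3.3,interpolation=2)
    for v,zz,c in(((473.5,175.4,-.215),0,(0,255,255)),(np.r_[observe()["ee_pos"][:2],-.215],z,(255,255,255))):
        cv2.polylines(i,[np.int32((cv2.convexHull((proj(p,TRAY[0]@R.from_rotvec([0,0,v[2]]).as_matrix().T+[v[0],v[1],zz])).astype(np.float32))-o+.5)*3.3)],True,c,1)
    im.append(i)
cv2.imwrite("pics/c.png",np.hstack(im))
if bm[1] is not None: print("side fit",fit([sd],[bm[1]],TRAY,(473.5,175.4,-.215),z))
E
```

```text
t 18.27 tcp [472.8 176.2 131.7] yaw -1.785 tilt [-0.0011 -0.0002] grip 0.701 F [-0.6 -0.1 -1.9]
 shift mm [ 0.9  0.6 31.7] turn 0.001 q6 1.99
[np.int64(715), np.int64(1423)]
side fit (array([ 4.72958646e+02,  1.81173836e+02, -1.76774580e-01]), np.float64(0.09664072505171906))
```

View pics/c.png

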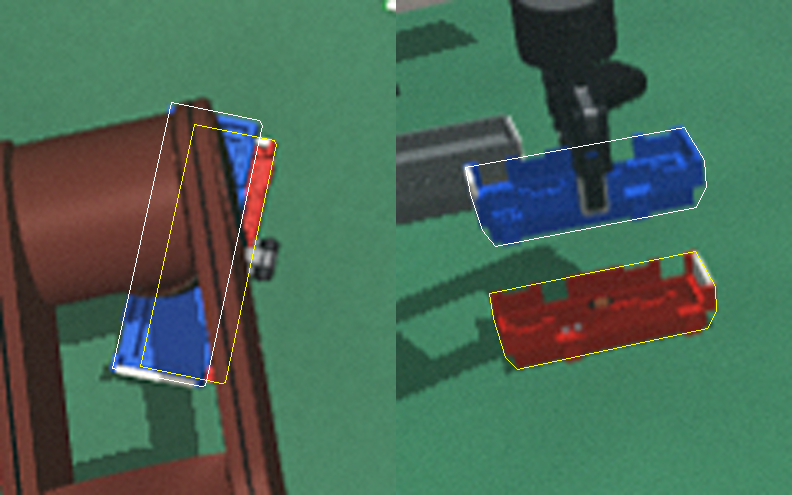

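The blue tray hangs level, with its white end opposite the red one's (left at (470,178), right at (705,265) in the side crop). Both outlines match their models. Lowering.

{"name": "move_arm", "arguments": {
  "series": [0.0008,0.0006,0.01,0,0,0,-1,0,0,0.014,0,0,0,-1,0,0,0.014,0,0,0,-1,0,0,0.012,0,0,0,-1,0,0,0.009,0,0,0,-1,0,0,0.006,0,0,0,-1,0,0,0.004,0,0,0,-1,0,0,0.003,0,0,0,-1,0,0,0.002,0,0,0,-1,0,0,0,0,0,0,-1,0,0,0,0,0,0,-1]
}}

```text
t: 19.28
ee_pos: [474.3, 175.6, 58.7]
tool_rot: [-3.123, 0.337, -0.001]
force: [0.2, 0.5, -2.3]
grip_width: 0.697
```

```bash
python3 - <<'E'
from m import *
rel(473.5,175.4,51.4,-.215-np.pi/2)
z=observe()["ee_pos"][2]-11.4
im=[]
for p in(tp,sd):
    u=np.int32(proj(p,[473,175,z/2+25])[0]); o=u-[60,70]; i=cv2.resize(p["img"][o[1]:o[1]+130,o[0]:o[0]+120,::-1],None,fx=3.3,fy=3.3,interpolation=2)
    for v,zz,c in(((473.5,175.4,-.215),0,(0,255,255)),(np.r_[observe()["ee_pos"][:2],-.215],z,(255,255,255))):
        cv2.polylines(i,[np.int32((cv2.convexHull((proj(p,TRAY[0]@R.from_rotvec([0,0,v[2]]).as_matrix().T+[v[0],v[1],zz])).astype(np.float32))-o+.5)*3.3)],True,c,1)
    im.append(i)
cv2.imwrite("pics/d.png",np.hstack(im))
E
```

```text
t 19.38 tcp [474.4 175.6  58.9] yaw -1.786 tilt [0.001  0.0002] grip 0.698 F [ 0.2 -0.2 -1.7]
 shift mm [-0.8  0.4  7.4] turn -0.0 q6 1.98
```

View pics/d.png

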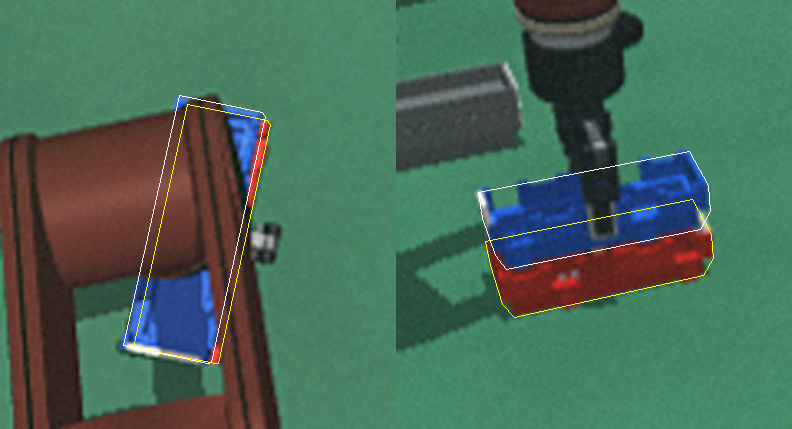

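{"name": "move_arm", "arguments": {
  "series": [-0.0006,0.0003,0.001,0,0,0,-1,0,0,0.001,0,0,0,-1,0,0,0.001,0,0,0,-1,0,0,0.001,0,0,0,-1,0,0,0.001,0,0,0,-1,0,0,0.001,0,0,0,-1,0,0,0,0,0,0,-1]
}}

```text
t: 19.97
ee_pos: [473.1, 175.3, 52.0]
tool_rot: [3.123, -0.337, -0.001]
force: [-0.7, 0.3, -1.8]
grip_width: 0.699
```

{"name": "move_arm", "arguments": {
  "series": [0,0,0.0007,0,0,0,-1,0,0,0.0007,0,0,0,-1,0,0,0,0,0,0,-1]
}}

```text
t: 20.22
ee_pos: [473.3, 175.4, 51.4]
tool_rot: [3.123, -0.337, -0.0]
force: [-2.8, 0.5, 3.9]
grip_width: 0.695
```

Contact came at TCP z 51.4, which is exactly 40 mm of stack height. One more half millimetre, then release gently and retreat.

{"name": "move_arm", "arguments": {
  "series": [0,0,0.0004,0,0,0,-1,0,0,0,0,0,0,0.4,0,0,0,0,0,0,0.6,0,0,0,0,0,0,1,0,0,0,0,0,0,1,0,0,0,0,0,0,1,0,0,0,0,0,0,1,0,0,-0.01,0,0,0,1,0,0,-0.02,0,0,0,1,0,0,-0.03,0,0,0,1,0,0,-0.03,0,0,0,1,0,0,-0.03,0,0,0,1,0.03,0,-0.01,0,0,0,1,0.03,0,0,0,0,0,1,0.03,0,0,0,0,0,1,0.03,0,0,0,0,0,1,0.03,0,0,0,0,0,1]
}}

```text
t: 21.63
ee_pos: [621.2, 143.0, 181.5]
tool_rot: [-3.123, 0.337, -0.001]
force: [0.5, 0.6, 0.1]
grip_width: 0.998
```

```bash
python3 - <<'E'
from m import *
o=observe(); print(o["t"],o["ee_pos"],o["grip_width"])
v=(473.4,175.4,-.215)
im=[]
for p in(tp,sd):
    u=np.int32(proj(p,[473,175,45])[0]); o=u-[60,60]; i=cv2.resize(p["img"][o[1]:o[1]+120,o[0]:o[0]+120,::-1],None,fx=3.3,fy=3.3,interpolation=2)
    for zz,c in((0,(0,255,255)),(40,(255,255,255))):
        cv2.polylines(i,[np.int32((cv2.convexHull((proj(p,TRAY[0]@R.from_rotvec([0,0,v[2]]).as_matrix().T+[v[0],v[1],zz])).astype(np.float32))-o+.5)*3.3)],True,c,1)
    im.append(i)
cv2.imwrite("pics/e.png",np.hstack(im))
go("tray",TRAY,v,40)
E
```

```text
21.7333 [622.99119021 141.74298149 180.48518543] 1.0004875860434752
tray mask px [None, 1469]
  side [ 4.73142e+02  1.81530e+02 -2.05000e-01] 0.062Traceback (most recent call last):
  File "<stdin>", line 11, in <module>
  File "m.py", line 12, in go
    return r
           ^
UnboundLocalError: cannot access local variable 'r' where it is not associated with a value
```

View pics/e.png

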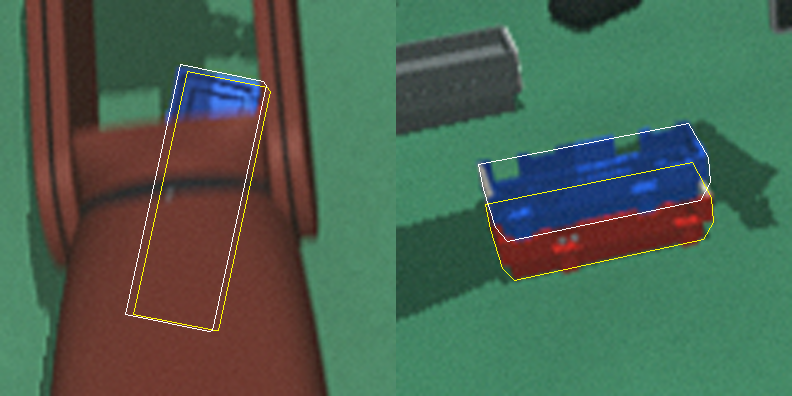

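The side view shows the blue tray's outline on the 40 mm-high model all round, level and with its white end opposite the red one's. The arm is clear. Handing in.

```bash
python3 -c "
from station import finish_job
print(finish_job())"
```

```text
the job is handed in; nothing more can be done
None
```

I laid the tested red board in the red tray with its coil up, then stacked the blue tray on the red one with white ends opposite. I handed the job in at about 22 s of the 54 s allowed; the hand-in reports no verdict.

**What the last checks showed:**
- **Blue tray height:** first contact came at 40 mm stack height with about 4 N. After release the side view matched the 40 mm model, level, with the white end opposite the red one's.
- **Board:** both views taken after I released it showed it near the middle of the red tray, flat, with the coil up. The blue tray hides most of it now.
- **Arm:** it was open and clear, at 180 mm height.

**Checks that failed or disagreed:**
- **Final position, top view:** the arm hid most of the stack, so the network found no blue tray there and that check failed.
- **Final position, side view:** the fit alone put the blue tray about 6 mm off in y. It gave the same offset for the red tray at the start, so I took it as bias.
- **Red tray position:** I didn't measure it again after stacking, but its outline in the last side picture still matched where it started.
- **Bystanders:** I didn't measure them again; the arm showed no contact with any of them.

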